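# Turn the coffee-pod tray round in its sleeve

## Task

The half of the wooden pod tray that sticks out of its sleeve is empty, and the two coffee pods sit in the half hidden inside. Slide the tray completely out of the sleeve, turn it end for end keeping it upright with the pods in it, and slide it back in fully home against the sleeve's back wall so that the half with the pods is the one sticking out. Leave the mug, the milk pitcher and the shaker where they stand.

Things in the scene. Friction and masses are not known exactly. Their poses are not given: they have to be found in the camera images.
- sleeve: Dark wooden hood fixed to the counter, no floor, open at one end (mouth). Inside 62 mm wide, 42 high, 85 deep; walls and roof 5 mm. A 16 mm slot runs along the roof. At the mouth two cheeks of the hood's height flare out, 12 mm forward and to 44 mm either side of the middle. Origin: centre of the mouth at counter height; +x points into the sleeve, z up.
- tray_center (a point): Centre, half-way up, of a light wooden open tray: 170 mm long (x), 56 wide (y), 36 tall, 3 mm walls, 0.1 to 0.3 kg; it slides on the counter. A cross wall parts it into two equal halves; the pods are in the +x half, the -x half is empty. At the start +x points into the sleeve and 85 to 97 mm stick out. Fully home, either way round, this point is over the sleeve's origin.
- tray_full_end (a point): Middle of the tray's end face at its pod end: 85 mm along +x from the tray's centre, 18 mm above its underside. Same axes as the tray.
- pod0_center (a point): Loose aluminium coffee pod, a truncated cone, 37 mm across its rim (down), 28 mm tall, standing in the tray; the point is its centre, half-way up. z is its axis.
- pod1_center (a point): A second pod like the first, next to it in the same compartment.
- mug: White ceramic mug, 90 mm across, 70 mm tall, with a handle on its +y side; a bystander. Origin: centre of its underside.
- pitcher: Steel milk pitcher, 84 mm across, 100 mm tall, with a handle reaching 70 mm out on its +y side; a bystander. Origin: centre of its underside.
- shaker: Glass shaker jar with a black cap, 42 mm across, 100 mm tall; a bystander. Origin: centre of its underside.
Mind the look-alikes: they are no part of the job. What is meant by the part that bears tray_center is not black, and is the larger of those in its own colour.

How it is judged:
By the outcome, as a careful person would: the job done as asked, in the order asked, and still so for the second after the job is handed in, with the robot touching nothing.
It also fails if it takes over 64 s, if anything falls off the work surface, if the arm or the gripper's body presses on something with over 40 N, if the wrist force passes 120 N, or if a joint passes its speed limit or range.

## Robot

A 6-joint arm with a two-finger parallel gripper is mounted at the origin on the work surface. World frame = base frame: x ahead of the robot, y to its left, z up, the work surface at z = 0. Lengths are in m, angles in rad, forces in N, time in s.
With the tool pointing down it reaches from about 0.35 to 0.775 m from the base axis. Payload 5.5 kg.
Tool frame: the origin (TCP) lies at the very end of the fingers, on their centre line; the grasp point (between the pads) lies 19 mm behind it; z points along the fingers, y is the line along which they close (so a half turn about z gives the same grasp; the last joint's range is limited). The gripper opens to 85 mm and grips with 20 to 120 N. Pads are 22 mm wide; open, the fingers measure 114 mm over their backs; the gripper's body (76 mm by 85 mm) begins 54 mm behind the grasp point. The pads swing forward as they close: fully open they stand 13 mm farther back than shut.
Start: joints at [-1.399, 0.313, 0.046, 1.304, 0, 1.431], TCP at [0.176, -0.547, 0.231] pointing down, gripper open.
Joint ranges: [-2.76, 2.76], [-0.86, 1.69], [-1.03, 1.26], [-2.2, 2.34], [-1.47, 1.5], [-3.14, 3.14]. Speed limits (rad/s): [2.57, 2.57, 3.14, 3.14, 3.14, 3.14].

## Interface

Orientations are given as a unit quaternion [w, x, y, z].
In Python, from workcell import get_state, read_camera, calibration, hand_in gives the robot as it stands.
- The arm moves only by the tool drive_tool, never from a script. Its argument "deltas" is a list that holds one entry, the list of rows, each a list of 7 numbers: the closure in counts, from 0 (fully open) to 255 (shut), then the shift along the tool's x, y, z in m, then the turn, a rotation vector about the tool's x, y, z in degrees. A call has 1 to 12 rows; each row is the pose to reach, as a shift and turn from the pose commanded when the call began, along the tool's axes at that moment; what a row does not reach only later rows make up. A row lasts 1/8 s, in which the tool goes at most 62.5 mm and 10.7 degrees, less where a joint would pass 70% of its speed; a pose out of reach is approached as far as the arm can. A call with a gripper value outside its range is refused whole. The fingers move at their own pace and stop on an object; "newtons" is the grip in N (left out, the last holds). Time passes only in rows, so rows that repeat a pose let the fingers close. It gives the time, the measured TCP pose, the force, the opening and the grip force at its end, in the units of the state.
- get_state(): the state, without advancing time (a new reading comes with each control period).
- read_camera(name): name is "scene" or "top"; returns (picture, depth): 420x560x3 uint8, red, green, blue; 420x560 float32, m along the optical axis (not along the pixel's ray), 0 where there is no reading.
- calibration(name): a dict with "mtx" (3x3 intrinsics, pixels), "world_from_camera" (4x4, takes a point from camera to world coordinates). Camera axes: x right, y up, looking along -z (the intrinsics and any distortion apply to the point x, -y, -z); pixel columns grow to the right and rows downward; lengths in m; the calibration is good to about 2 mm. A picture is of the moment at which its call begins. calibration takes no time and is no camera call.
- hand_in(): hands the job in; it is judged then, once.
The state is a dict: "clock": time; "joint_pos": joint angles; "qvel": joint speeds; "tau": joint torques, N m; "tcp_pos": TCP position; "orientation": TCP orientation; "wrist_force": force on the tool from outside, world axes, zero at the start; "ft_torque": the same for the moment, N m; "finger_gap": finger opening in m; "grip_force": force on a finger pad.
Only numpy, scipy, OpenCV 4.12 (cv2) and the standard library are available. Lean on these libraries where they do the work, as an engineer would, in place of code of your own. Each camera call takes 0.05 s, during which the arm holds its last target. There are 200 camera calls.

## Working session

There is one attempt and no reset: what is moved stays moved. The work goes in short steps, Python scripts to look and compute and a tool call to move; the robot and the scene stay as the last step left them, time stands still between calls to the robot, and variables do not carry over. Pictures are saved under pics/ and viewed, at most 10 in all, crops included, and the job is handed in when it is done.

Besides the shell and the picture viewer there is one more tool, called after "Emit:" by a JSON object that holds its "api" and its "payload", one argument or row to a line. drive_tool: Moves the arm, as the interface text tells. Its arguments: {"type":"object","properties":{"deltas":{"type":"array","items":{"type":"array","items":{"type":"array","items":{"type":"number"}}}},"newtons":{"type":"number"}},"required":["deltas"]}

```bash
mkdir -p pics; ls
cat > h.py <<'E'
import numpy as np, cv2
from workcell import get_state, read_camera, calibration, hand_in
def cloud(name):
    im,d=read_camera(name); c=calibration(name); K=np.array(c["mtx"]); T=np.array(c["world_from_camera"])
    v,u=np.mgrid[:im.shape[0],:im.shape[1]]
    P=np.stack([(u-K[0,2])/K[0,0]*d,-(v-K[1,2])/K[1,1]*d,-d],-1)
    W=P@T[:3,:3].T+T[:3,3]; W[d==0]=np.nan
    return im,W
def save(n,im): cv2.imwrite(n,im[:,:,::-1])
E
python3 - <<'E'
from h import *
for n in("scene","top"):
    im,W=cloud(n); save(f"pics/{n}0.png",im); np.savez(n+"0.npz",im=im,W=W); print({k:np.round(v,3).tolist() for k,v in calibration(n).items() if hasattr(v,'__len__')})
print(get_state())
E
```

```text
pics
{'mtx': [[385.305, 0.0, 281.688], [0.0, 385.305, 208.485], [0.0, 0.0, 1.0]], 'world_from_camera': [[0.14, -0.704, 0.696, 1.243], [0.99, 0.108, -0.091, -0.078], [-0.011, 0.702, 0.712, 0.743], [0.0, 0.0, 0.0, 1.0]]}
{'mtx': [[455.373, 0.0, 282.661], [0.0, 455.373, 213.684], [0.0, 0.0, 1.0]], 'world_from_camera': [[0.024, 0.997, -0.069, 0.488], [-1.0, 0.023, -0.004, 0.022], [-0.003, 0.069, 0.998, 1.022], [0.0, 0.0, 0.0, 1.0]]}
{'clock': 0.1, 'joint_pos': array([-1.39861068e+00,  3.13933328e-01,  4.50649582e-02,  1.30362361e+00,
       -1.17032794e-05,  1.43121955e+00]), 'qvel': array([ 0.00065859, -0.00204825,  0.00287617, -0.00011248, -0.00092454,
        0.00049983]), 'tau': array([ 1.36691968e-03, -4.81726456e+01,  2.99244010e+01,  1.27504778e-02,
       -1.24061976e-04, -1.12607779e-05]), 'tcp_pos': array([ 0.17629075, -0.54680477,  0.2304822 ]), 'orientation': array([-8.47619455e-04,  9.87874750e-01,  1.55250632e-01, -1.96735960e-05]), 'wrist_force': array([-0.37653724,  0.3249663 ,  0.25996959]), 'ft_torque': array([ 0.00118126,  0.002808  , -0.04218355]), 'grip_force': 0.0, 'finger_gap': 0.08526022444248868}
```

View pics/top0.png

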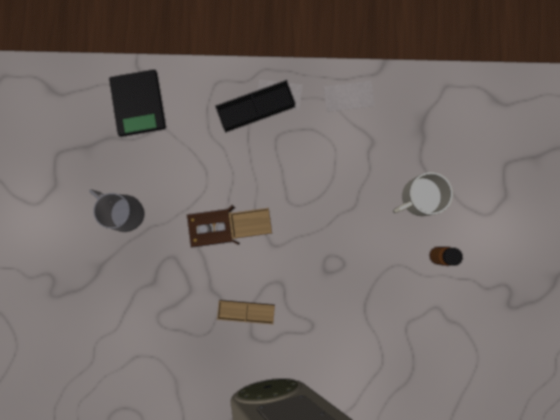

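View pics/scene0.png

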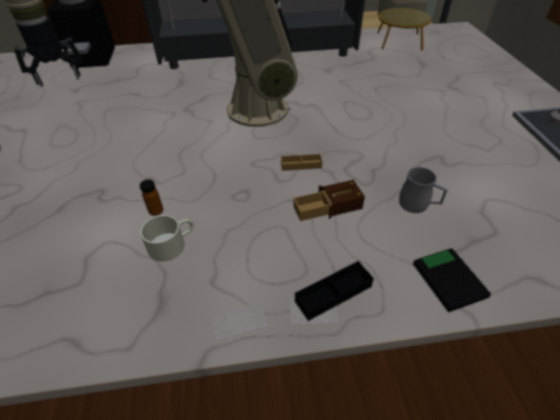

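The top view shows the dark sleeve at about (210,228), with pods glinting through its slot. The tray's empty half sticks out to the right at (251,223). The smaller look-alike tray is at (246,311), a black one at (255,106), the mug at (430,195), the shaker at (446,257) and the pitcher at (120,212). The scene view agrees.

Run:
```python
from h import *
z=np.load("top0.npz"); im=z["im"]; W=z["W"]
hsv=cv2.cvtColor(im,cv2.COLOR_RGB2HSV)
def rect(m,lab):
    P=W[m][:,:2]; 
    r=cv2.minAreaRect((P*1000).astype(np.float32)); print(lab,m.sum(),np.round(r[0],1),np.round(r[1],1),round(r[2],2),"z",np.round(np.nanpercentile(W[m][:,2],[5,50,95]),4))
    b=cv2.boxPoints(r); print(np.round(b,1).tolist())
v,u=np.mgrid[:420,:560]
box=lambda a,b,c,d:(u>a)&(u<b)&(v>c)&(v<d)
k=np.ones((3,3),np.uint8)
f=lambda m: cv2.morphologyEx(m.astype(np.uint8),cv2.MORPH_OPEN,k)>0
rect(f(box(180,250,195,260)&(W[...,2]>.040)&(W[...,2]<.06)),"sleeve roof")
rect(f(box(234,285,200,250)&(W[...,2]>.026)&(W[...,2]<.044)&(hsv[...,2]>60)),"tray rim")
rect((box(180,290,195,260)&(W[...,2]>.026)),"all")
rect(f(box(205,290,290,335)&(W[...,2]>.012)),"small tray")
for n,b in dict(mug=(390,470,165,225),pitcher=(80,155,180,240),shaker=(425,470,240,275)).items():
    rect(box(*b)&(W[...,2]>.02),n)
for r in range(212,240,3): print(r,np.round(W[r,190:278:4,2]*1000).astype(int))
e=cv2.resize(im[190:270,170:300],None,fx=6,fy=6,interpolation=cv2.INTER_CUBIC); save("pics/crop0.png",np.clip(e*1.6,0,255).astype(np.uint8))
```

```text
sleeve roof 1207 [521.6 183.7] [72.1 90.3] 9.15 z [0.0449 0.0479 0.0507]
[[478.8999938964844, 222.60000610351562], [493.20001220703125, 133.39999389648438], [564.4000244140625, 144.89999389648438], [550.0, 234.0]]
tray rim 0 [0. 0.] [0. 0.] 0.0 z nan
[[0.0, 0.0], [0.0, 0.0], [0.0, 0.0], [0.0, 0.0]]
all 1613 [527.4 141. ] [ 84.6 176.5] 9.09 z [0.0307 0.0473 0.0505]
[[471.70001220703125, 221.5], [499.6000061035156, 47.20000076293945], [583.0999755859375, 60.599998474121094], [555.2000122070312, 234.8000030517578]]
small tray 9 [322.7 115.4] [3.1 5.9] 1.93 z [0.0137 0.0211 0.0289]
[[321.0, 118.30000305175781], [321.20001220703125, 112.4000015258789], [324.29998779296875, 112.5], [324.1000061035156, 118.4000015258789]]
mug 914 [ 605.3 -272. ] [113.9  89.3] 86.21 z [0.0236 0.0573 0.0714]
[[557.0, -325.8999938964844], [646.0999755859375, -331.79998779296875], [653.7000122070312, -218.10000610351562], [564.5, -212.1999969482422]]
pitcher 1220 [558.5 376.5] [99.8 81.1] 18.28 z [0.0256 0.0685 0.1015]
[[498.3999938964844, 399.3999938964844], [523.7999877929688, 322.29998779296875], [618.599975
[... 288 characters left out ...]
[ 0  0 48 47 50 48 47 47 48 49 -2 36 37 37 23  4  2  5  4  3  0  1]
215 [49 50 46 50 49 48 44 47 53 48 39  4  2  6  5  4  1  3  2  2 -3  3]
218 [50 47 49 48 45 48 46 48 47 48 34  3  0  6  8  3  4  5  4  4  1  1]
221 [49 48 49 52 47 49 49 47 47 44 36  4  2  3  4  0  2  5  3  7 24  3]
224 [50 48 50 46 49  7  2 31 32 46 36  6  5  4  5  3  3  2  2  4 34  3]
227 [47 48 27 33 35 16  4 34 34 50 45  3  5  6  2  3  5  4  3  5 37  2]
230 [45 44 28 33 30 16 -1 47 47 50 49  4  5  6  2  1  2  3  4  5 39  3]
233 [46 42 49 45 48 49 49 47 46 47 50 13  2 -1  3  2  3 37 37 36 15  0]
236 [50 47 50 48 47 48 50 47 47 49 49 20 35 37 36  0  0  2  0  3 -2  0]
239 [48 51 47 46 50 47 51 47 48 50 48  3  0  0 -1  3  2  1  0  3  3  4]
  return np.nanmean(a, axis, out=out, keepdims=keepdims)
```

View pics/crop0.png

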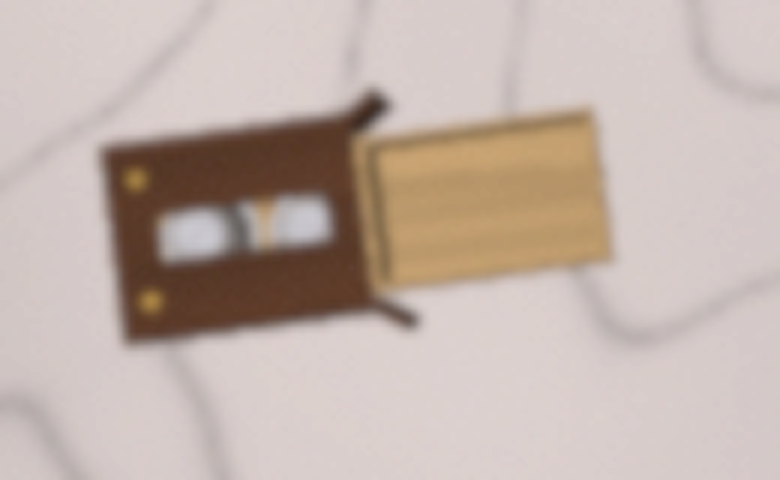

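Emit:
{"api": "drive_tool", "payload": {
  "deltas": [
    [[0, 0.539, -0.5, 0.08, 0, 0, -81.2], [0, 0.539, -0.5, 0.08, 0, 0, -81.2], [0, 0.539, -0.5, 0.08, 0, 0, -81.2], [0, 0.539, -0.5, 0.08, 0, 0, -81.2], [0, 0.539, -0.5, 0.08, 0, 0, -81.2], [0, 0.539, -0.5, 0.08, 0, 0, -81.2], [0, 0.539, -0.5, 0.08, 0, 0, -81.2], [0, 0.539, -0.5, 0.08, 0, 0, -81.2], [0, 0.539, -0.5, 0.08, 0, 0, -81.2], [0, 0.539, -0.5, 0.08, 0, 0, -81.2], [0, 0.539, -0.5, 0.08, 0, 0, -81.2], [0, 0.539, -0.5, 0.08, 0, 0, -81.2]]
  ]
}}

```text
clock: 1.6
tcp_pos: [0.5365, 0.0962, 0.1506]
orientation: [-0.0, 0.649, 0.761, -0.0]
wrist_force: [-0.9, -1.0, 0.7]
finger_gap: 0.0854
grip_force: 0.0
```

Emit:
{"api": "drive_tool", "payload": {
  "deltas": [
    [[0, 0, 0, 0.06, 0, 0, 0], [0, 0, 0, 0.1, 0, 0, 0], [0, 0, 0, 0.12, 0, 0, 0], [0, 0, 0, 0.14, 0, 0, 0], [0, 0, 0, 0.14, 0, 0, 0], [0, 0, 0, 0.14, 0, 0, 0]]
  ]
}}

```text
clock: 2.35
tcp_pos: [0.5363, 0.0939, 0.0117]
orientation: [0.0, 0.649, 0.761, 0.0]
wrist_force: [-0.2, -0.2, 1.2]
finger_gap: 0.0852
grip_force: 0.0
```

Run:
```python
from h import *
im,W=cloud("scene"); e=cv2.resize(im[130:260,240:400],None,fx=4.5,fy=4.5,interpolation=cv2.INTER_CUBIC); save("pics/s1.png",np.clip(e*1.5,0,255).astype(np.uint8)); print(get_state()["tcp_pos"],get_state()["wrist_force"])
```

```text
[0.53669191 0.09390049 0.01212467] [-0.33689286  0.63391201  0.32003975]
```

View pics/s1.png

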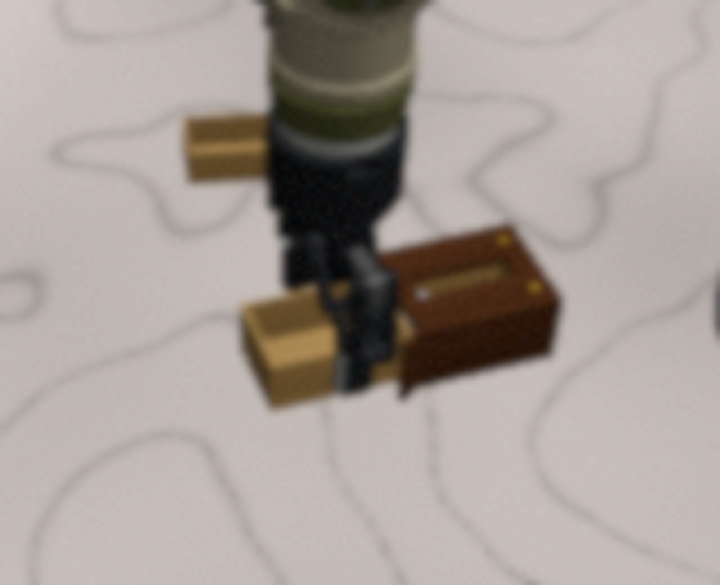

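The fingers straddle the empty half at about (355,330) in the crop, clear of the cheeks. Closing now.

Emit:
{"api": "drive_tool", "payload": {
  "deltas": [
    [[255, 0, 0, 0, 0, 0, 0], [255, 0, 0, 0, 0, 0, 0], [255, 0, 0, 0, 0, 0, 0], [255, 0, 0, 0, 0, 0, 0], [255, 0, 0, 0, 0, 0, 0], [255, 0, 0, 0, 0, 0, 0]]
  ],
  "newtons": 30
}}

```text
clock: 3.15
tcp_pos: [0.5366, 0.0939, 0.0122]
orientation: [0.001, 0.649, 0.761, 0.0]
wrist_force: [-1.1, -1.4, 6.0]
finger_gap: 0.0555
grip_force: 32.2
```

Emit:
{"api": "drive_tool", "payload": {
  "deltas": [
    [[255, -0.006, 0, 0, 0, 0, 0], [255, -0.018, 0, 0, 0, 0, 0], [255, -0.036, 0, 0, 0, 0, 0], [255, -0.058, 0, 0, 0, 0, 0], [255, -0.082, 0, 0, 0, 0, 0], [255, -0.108, 0, 0, 0, 0, 0], [255, -0.134, 0, 0, 0, 0, 0], [255, -0.158, 0, 0, 0, 0, 0], [255, -0.18, 0, 0, 0, 0, 0], [255, -0.195, 0, 0, 0, 0, 0], [255, -0.203, 0, 0, 0, 0, 0], [255, -0.205, 0, 0, 0, 0, 0]]
  ]
}}

```text
clock: 4.65
tcp_pos: [0.569, -0.1085, 0.0122]
orientation: [0.0, 0.649, 0.761, 0.001]
wrist_force: [-0.6, 3.9, 7.0]
finger_gap: 0.0556
grip_force: 32.0
```

Run:
```python
from h import *
im,W=cloud("top"); e=cv2.resize(im[180:290,170:370],None,fx=4,fy=4,interpolation=cv2.INTER_CUBIC); save("pics/t2.png",np.clip(e*1.6,0,255).astype(np.uint8)); print(get_state()["tcp_pos"],get_state()["wrist_force"])
```

```text
[ 0.56900276 -0.10862756  0.01223408] [0.56367457 2.46500977 6.56825649]
```

View pics/t2.png

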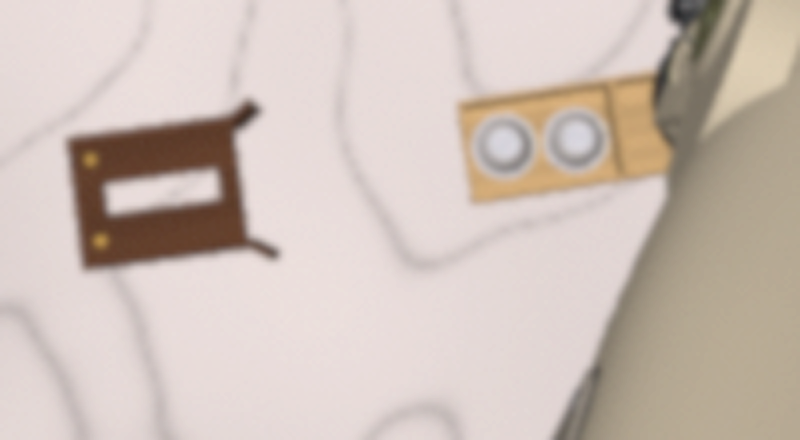

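The tray is fully out. Its pod end is at about (465,150) in the crop, both pods stand upright, and the sleeve is empty. I'll measure the sleeve axis and the tray against the tool.

```bash
cat >> h.py <<'E'
def cast(name,uv,z):
    c=calibration(name); K=np.array(c["mtx"]); T=np.array(c["world_from_camera"]); uv=np.asarray(uv,float)
    d=np.stack([(uv[:,0]-K[0,2])/K[0,0],-(uv[:,1]-K[1,2])/K[1,1],-np.ones(len(uv))],1)@T[:3,:3].T
    return T[:3,3]+d*((z-T[2,3])/d[:,2])[:,None]
E
python3 - <<'E'
from h import *
im,W=cloud("top"); np.savez("top2.npz",im=im,W=W)
hsv=cv2.cvtColor(im,cv2.COLOR_RGB2HSV).astype(int)
v,u=np.mgrid[:420,:560]
big=lambda m: max(cv2.findContours(m.astype(np.uint8),cv2.RETR_EXTERNAL,cv2.CHAIN_APPROX_NONE)[0],key=cv2.contourArea)[:,0]
# sleeve roof: dark brown
m=(u>175)&(u<245)&(v>195)&(v<260)&(hsv[...,2]<110)
m=cv2.morphologyEx(m.astype(np.uint8),cv2.MORPH_OPEN,np.ones((9,9),np.uint8))
P=cast("top",big(m),.047)[:,:2]; r=cv2.minAreaRect((P*1000).astype(np.float32)); print("roof",np.round(r[0],1),np.round(r[1],1),round(r[2],2)); print(np.round(cv2.boxPoints(r),1).tolist())
# tray visible part: wood saturation
m=(u>270)&(u<330)&(v>190)&(v<240)&((hsv[...,1]>60))
s=[];psi=np.radians(99.1);ax=np.array([np.cos(psi),np.sin(psi)]);ay=np.array([ax[1],-ax[0]]);t=get_state()["tcp_pos"][:2]
c=big(m);P=cast("top",c,.036)[:,:2]-t; L=P@np.c_[ax,ay]*1000
L=L[L[:,0]>75]; print("tray in tool frame: end",np.percentile(L[:,0],[90,98]),"sides",L[:,1].min(),L[:,1].max())
E
```

```text
roof [538.3 186. ] [37.1 90.6] 9.51
[[512.5999755859375, 227.60000610351562], [527.5, 138.3000030517578], [564.0999755859375, 144.39999389648438], [549.2000122070312, 233.8000030517578]]
tray in tool frame: end [128.55206566 129.11111554] sides -28.938409802757334 26.669154028451874
```

Run:
```python
from h import *
psi=np.radians(99.1);ax=np.array([np.cos(psi),np.sin(psi)]);ay=np.array([ax[1],-ax[0]])
t=np.array([.569,-.1086])
for f in("top0.npz","top2.npz"):
    z=np.load(f); im=z["im"]; hsv=cv2.cvtColor(im,cv2.COLOR_RGB2HSV).astype(int)
    v,u=np.mgrid[:420,:560]
    g=cv2.GaussianBlur(im[...,2],(3,3),0).astype(int)
    # edge crossings at mid-length columns, subpixel, in blue channel
    Y=[]
    for c in range(196,226,3):
        col=g[195:262,c]; th=(col[:8].mean()+np.percentile(col,10))/2
        i=np.where(col<th)[0]; a,b=i[0],i[-1]
        top=195+a-1+(col[a-1]-th)/(col[a-1]-col[a]); bot=195+b+(th-col[b])/(col[b+1]-col[b])
        Y.append([c,top,c,bot])
    Y=np.array(Y)
    A=(cast("top",Y[:,:2],.047)[:,:2]-t)@np.c_[ax,ay]*1000; B=(cast("top",Y[:,2:],.047)[:,:2]-t)@np.c_[ax,ay]*1000
    print("far side",np.polyfit(A[:,0],A[:,1],1),"near",np.polyfit(B[:,0],B[:,1],1)); print(np.round(A[:,1],1),np.round(B[:,1],1),np.round(A[[0,-1],0]))
im=np.load("top2.npz")["im"]; g=cv2.GaussianBlur(im[...,2],(3,3),0).astype(int)
R=[]
for c in range(290,320,3):
    col=g[190:245,c]; lo=np.where(col<(col[:5].mean()+col.min())/2)[0]; R.append([c,190+lo[0]-.5,c,190+lo[-1]+.5])
R=np.array(R);A=(cast("top",R[:,:2],.036)[:,:2]-t)@np.c_[ax,ay]*1000; B=(cast("top",R[:,2:],.036)[:,:2]-t)@np.c_[ax,ay]*1000
print(np.round(A[:,1],1),np.round(B[:,1],1))
```

```text
far side [-6.04421468e-03  3.59366872e+01] near [-3.84176375e-03 -3.60314015e+01]
[34.1 34.  33.9 34.3 34.1 34.3 34.2 34.3 34.4 34.2] [-37.3 -37.5 -37.2 -37.1 -37.2 -36.9 -37.2 -37.1 -37.1 -37.2] [319. 261.]
far side [-7.43422354e-03  3.63400261e+01] near [-3.76651538e-03 -3.60620582e+01]
[34.  34.  33.9 34.3 34.1 34.3 34.2 34.3 34.4 34.3] [-37.3 -37.6 -37.2 -37.1 -37.2 -36.9 -37.2 -37.1 -37.1 -37.2] [319. 261.]
[27.8 26.9 28.2 27.3 26.5 27.7 26.9 28.1 29.4 28.6] [-30.3 -29.  -29.9 -28.6 -29.5 -30.4 -29.1 -30.  -28.7 -29.6]
```

Emit:
{"api": "drive_tool", "payload": {
  "deltas": [
    [[0, 0, 0, 0, 0, 0, 0], [0, 0, 0, 0, 0, 0, 0], [0, 0, 0, 0, 0, 0, 0], [0, 0, 0, 0, 0, 0, 0], [0, 0, 0, 0, 0, 0, 0], [0, 0.02, 0, 0, 0, 0, 0], [0, 0.045, 0, 0, 0, 0, 0], [0, 0.07, 0, 0, 0, 0, 0], [0, 0.085, 0, 0, 0, 0, 0], [0, 0.091, 0, 0, 0, 0, 0], [0, 0.091, 0, 0, 0, 0, 0], [0, 0.091, 0, 0, 0, 0, 0]]
  ]
}}

```text
clock: 6.25
tcp_pos: [0.5543, -0.0192, 0.0114]
orientation: [0.0, 0.649, 0.761, -0.0]
wrist_force: [0.1, -0.2, -0.3]
finger_gap: 0.0853
grip_force: 0.0
```

Emit:
{"api": "drive_tool", "payload": {
  "deltas": [
    [[255, 0, 0, 0, 0, 0, 0], [255, 0, 0, 0, 0, 0, 0], [255, 0, 0, 0, 0, 0, 0], [255, 0, 0, 0, 0, 0, 0], [255, 0, 0, 0, 0, 0, 0], [255, 0, 0, 0, 0, 0, 0]]
  ],
  "newtons": 35
}}

```text
clock: 7.0
tcp_pos: [0.5542, -0.0189, 0.0114]
orientation: [0.0, 0.649, 0.761, -0.0]
wrist_force: [-0.1, -1.8, 1.0]
finger_gap: 0.0552
grip_force: 38.0
```

Emit:
{"api": "drive_tool", "payload": {
  "deltas": [
    [[255, -0.002, 0, 0, 0, 0, -3], [255, -0.005, 0, 0, 0, 0, -9], [255, -0.008, 0, 0, 0, 0, -17], [255, -0.01, 0, 0, 0, 0, -26], [255, -0.012, 0, 0, 0, 0, -35], [255, -0.012, 0, 0, 0, 0, -44], [255, -0.012, 0, 0, 0, 0, -53], [255, -0.012, 0, 0, 0, 0, -62], [255, -0.012, 0, 0, 0, 0, -71], [255, -0.012, 0, 0, 0, 0, -80], [255, -0.012, 0, 0, 0, 0, -87], [255, -0.012, 0, 0, 0, 0, -90]]
  ]
}}

```text
clock: 8.5
tcp_pos: [0.556, -0.0304, 0.0114]
orientation: [0.0, -0.08, 0.997, -0.0]
wrist_force: [0.1, -2.0, 1.1]
finger_gap: 0.0556
grip_force: 38.0
```

Emit:
{"api": "drive_tool", "payload": {
  "deltas": [
    [[255, 0, 0, 0, 0, 0, -3], [255, 0, 0, 0, 0, 0, -10], [255, 0, 0, 0, 0, 0, -19], [255, 0, 0, 0, 0, 0, -28], [255, 0, 0, 0, 0, 0, -37], [255, 0, 0, 0, 0, 0, -46], [255, 0, 0, 0, 0, 0, -55], [255, 0, 0, 0, 0, 0, -64], [255, 0, 0, 0, 0, 0, -73], [255, 0, 0, 0, 0, 0, -82], [255, 0, 0, 0, 0, 0, -88], [255, 0, 0, 0, 0, 0, -90.3]]
  ]
}}

```text
clock: 10.0
tcp_pos: [0.5561, -0.03, 0.0114]
orientation: [-0.0, 0.763, -0.646, -0.0]
wrist_force: [0.9, -0.2, 0.6]
finger_gap: 0.0552
grip_force: 38.0
```

Run:
```python
from h import *
im,W=cloud("top"); np.savez("top3.npz",im=im,W=W); e=cv2.resize(im[180:290,170:370],None,fx=4,fy=4,interpolation=cv2.INTER_CUBIC); save("pics/t3.png",np.clip(e*1.6,0,255).astype(np.uint8)); s=get_state(); print(s["tcp_pos"],s["wrist_force"],s["joint_pos"])
q=s["orientation"]; psi=2*np.arctan2(q[2],q[1]); print("yaw",np.degrees(psi)%360)
a=np.radians(99.4); ax=np.array([np.cos(a),np.sin(a)]); ay=np.array([ax[1],-ax[0]])
d=s["tcp_pos"][:2]-[.5288,.139]; print("along,lat",d@ax,d@ay)
```

```text
[ 0.55607151 -0.03007258  0.01139706] [0.13803878 0.3000267  1.77211835] [-1.98609253e-01  4.41859254e-01 -3.42202547e-01  7.86410413e-01
  7.82466257e-04 -1.93572120e+00]
yaw 279.52919017742806
along,lat -0.1712564491038252 -0.0007086257680000058
```

View pics/t3.png

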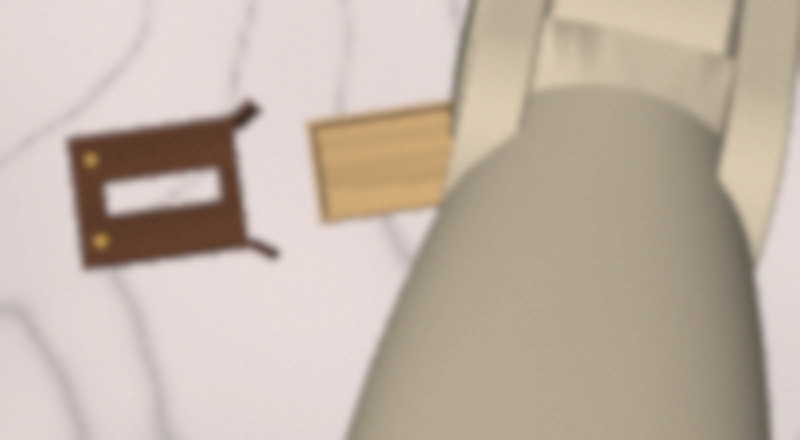

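The tray is turned end for end. Its empty end is at (315,172) in the crop, facing the mouth at (240,182). I'll check the lateral alignment.

Run:
```python
from h import *
im=np.load("top3.npz")["im"]; g=cv2.GaussianBlur(im[...,2],(3,3),0).astype(float)
a=np.radians(99.5); B=np.array([[np.cos(a),np.sin(a)],[np.sin(a),-np.cos(a)]]).T; t=np.array([.55607,-.03007])
def sides(cols,r0,r1,z):
    E=[[],[]]
    for c in cols:
        col=g[r0:r1,c]; th=(col[:5].mean()+np.percentile(col,15))/2; i=np.where(col<th)[0]; p,q=i[0],i[-1]
        E[0].append([c,r0+p-1+(col[p-1]-th)/(col[p-1]-col[p])]); E[1].append([c,r0+q+(th-col[q])/(col[q+1]-col[q])])
    L=[(cast("top",e,z)[:,:2]-t)@B*1000 for e in E]; m=(L[0][:,1].mean()+L[1][:,1].mean())/2
    print("mid",m,"width",(L[0][:,1]-L[1][:,1]).mean(),"slopes",[np.degrees(np.polyfit(l[:,0],l[:,1],1)[0]) for l in L],"x",L[0][:,0].mean())
sides(range(196,226,2),195,262,.047); sides(range(253,279,2),195,248,.036)
row=g[222,235:270]; print(row.astype(int));
```

```text
mid 0.35123525741190065 width 71.34869545681427 slopes [np.float64(0.024686733499152676), np.float64(0.1340356498860905)] x 209.3195178982065Traceback (most recent call last):
  File "<stdin>", line 11, in <module>
  File "<stdin>", line 8, in sides
IndexError: index 53 is out of bounds for axis 0 with size 53
```

Emit:
{"api": "drive_tool", "payload": {
  "deltas": [
    [[255, -0.005, -0.0007, 0, 0, 0, 0], [255, -0.014, -0.0007, 0, 0, 0, 0], [255, -0.024, -0.0007, 0, 0, 0, 0], [255, -0.034, -0.0007, 0, 0, 0, 0], [255, -0.042, -0.0007, 0, 0, 0, 0], [255, -0.05, -0.0007, 0, 0, 0, 0], [255, -0.056, -0.0007, 0, 0, 0, 0], [255, -0.06, -0.0007, 0, 0, 0, 0], [255, -0.06, -0.0007, 0, 0, 0, 0]]
  ]
}}

```text
clock: 11.18
tcp_pos: [0.5468, 0.0295, 0.0114]
orientation: [-0.0, 0.763, -0.647, -0.0]
wrist_force: [-0.2, 0.3, 4.6]
finger_gap: 0.0552
grip_force: 38.4
```

Emit:
{"api": "drive_tool", "payload": {
  "deltas": [
    [[255, -0.006, 0, 0, 0, 0, 0], [255, -0.014, 0, 0, 0, 0, 0], [255, -0.022, 0, 0, 0, 0, 0], [255, -0.03, 0, 0, 0, 0, 0], [255, -0.038, 0, 0, 0, 0, 0], [255, -0.046, 0, 0, 0, 0, 0], [255, -0.052, 0, 0, 0, 0, 0], [255, -0.056, 0, 0, 0, 0, 0], [255, -0.058, 0, 0, 0, 0, 0], [255, -0.058, 0, 0, 0, 0, 0]]
  ]
}}

```text
clock: 12.42
tcp_pos: [0.5373, 0.0867, 0.0114]
orientation: [-0.0, 0.763, -0.647, -0.0]
wrist_force: [0.1, -2.3, 4.7]
finger_gap: 0.0553
grip_force: 38.5
```

Now the last millimetres, slowly, watching for the back wall.

Emit:
{"api": "drive_tool", "payload": {
  "deltas": [
    [[255, -0.001, 0, 0, 0, 0, 0], [255, -0.002, 0, 0, 0, 0, 0], [255, -0.003, 0, 0, 0, 0, 0], [255, -0.004, 0, 0, 0, 0, 0], [255, -0.005, 0, 0, 0, 0, 0]]
  ]
}}

```text
clock: 13.05
tcp_pos: [0.5366, 0.0911, 0.0114]
orientation: [0.0, 0.762, -0.647, 0.0]
wrist_force: [1.0, -6.8, 5.5]
finger_gap: 0.0554
grip_force: 38.4
```

Emit:
{"api": "drive_tool", "payload": {
  "deltas": [
    [[255, -0.0005, 0, 0, 0, 0, 0], [255, -0.001, 0, 0, 0, 0, 0], [255, -0.001, 0, 0, 0, 0, 0]]
  ]
}}

```text
clock: 13.42
tcp_pos: [0.5365, 0.0911, 0.0114]
orientation: [0.001, 0.762, -0.647, 0.001]
wrist_force: [1.2, -7.6, 5.7]
finger_gap: 0.0552
grip_force: 38.5
```

Emit:
{"api": "drive_tool", "payload": {
  "deltas": [
    [[255, -0.001, 0, 0, 0, 0, 0], [255, -0.002, 0, 0, 0, 0, 0], [255, -0.003, 0, 0, 0, 0, 0], [255, -0.003, 0, 0, 0, 0, 0]]
  ]
}}

```text
clock: 13.92
tcp_pos: [0.536, 0.0911, 0.0114]
orientation: [0.003, 0.762, -0.648, 0.003]
wrist_force: [-0.1, -18.3, 6.3]
finger_gap: 0.0555
grip_force: 38.4
```

Run:
```python
from h import *
im,W=cloud("scene"); e=cv2.resize(im[130:260,240:400],None,fx=4.5,fy=4.5,interpolation=cv2.INTER_CUBIC); save("pics/s4.png",np.clip(e*1.5,0,255).astype(np.uint8)); print(get_state()["tcp_pos"],get_state()["wrist_force"])
```

```text
[0.5360271  0.0911506  0.01137967] [  0.17119297 -18.10347344   5.53912327]
```

View pics/s4.png

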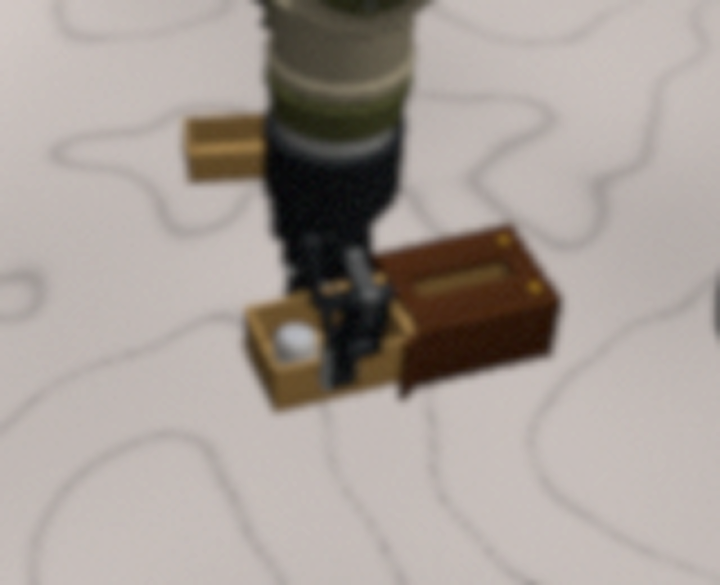

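The tray is stopped by the back wall at 18 N, and the position agrees with home. One pod shows at (295,342) in the crop, upright; the fingers hide the other. I'll ease off, release and lift.

Emit:
{"api": "drive_tool", "payload": {
  "deltas": [
    [[255, 0.002, 0, 0, 0, 0, 0], [0, 0.002, 0, 0, 0, 0, 0], [0, 0.002, 0, 0, 0, 0, 0], [0, 0.002, 0, 0, 0, 0, 0], [0, 0.002, 0, 0, 0, 0, 0], [0, 0.002, 0, 0, 0, 0, 0], [0, 0.002, 0, 0, 0, 0, 0], [0, 0.002, 0, -0.03, 0, 0, 0], [0, 0.002, 0, -0.08, 0, 0, 0], [0, 0.002, 0, -0.13, 0, 0, 0], [0, 0.002, 0, -0.18, 0, 0, 0], [0, 0.002, 0, -0.2, 0, 0, 0]]
  ]
}}

```text
clock: 15.48
tcp_pos: [0.5377, 0.093, 0.215]
orientation: [-0.002, 0.762, -0.647, 0.002]
wrist_force: [0.5, -0.5, -0.3]
finger_gap: 0.0849
grip_force: 0.0
```

Emit:
{"api": "drive_tool", "payload": {
  "deltas": [
    [[0, 0.05, 0, 0, 0, 0, 0], [0, 0.1, 0, 0, 0, 0, 0], [0, 0.15, 0, 0, 0, 0, 0], [0, 0.2, 0, 0, 0, 0, 0], [0, 0.25, 0, 0, 0, 0, 0], [0, 0.28, 0, 0, 0, 0, 0], [0, 0.28, 0, 0, 0, 0, 0], [0, 0.28, 0, 0, 0, 0, 0]]
  ]
}}

```text
clock: 16.48
tcp_pos: [0.5814, -0.1828, 0.2111]
orientation: [-0.0, 0.762, -0.647, -0.0]
wrist_force: [-0.4, 0.5, 0.2]
finger_gap: 0.0857
grip_force: 0.0
```

Run:
```python
from h import *
im,W=cloud("top"); s=get_state(); print(s["tcp_pos"],s["wrist_force"],s["clock"])
e=cv2.resize(im[190:270,170:300],None,fx=6,fy=6,interpolation=cv2.INTER_CUBIC); save("pics/t5.png",np.clip(e*1.6,0,255).astype(np.uint8))
v,u=np.mgrid[:420,:560]
m=(u>180)&(u<290)&(v>195)&(v<260)&(W[...,2]>.026)
r=cv2.minAreaRect((W[m][:,:2]*1000).astype(np.float32)); print(r)
# rim end, subpixel, both pictures
a=np.radians(99.4); ax=np.array([np.cos(a),np.sin(a)])
for g0 in(np.load("top0.npz")["im"],im):
    g=cv2.GaussianBlur(g0[...,2],(3,3),0).astype(float); E=[]
    for r in range(214,232,2):
        row=g[r,255:290]; th=(row[-6:].mean()+row[:8].mean())/2; q=np.where(row<th)[0][-1]; E.append([255+q+(th-row[q])/(row[q+1]-row[q]),r])
    P=cast("top",E,.036)[:,:2]; print("stick-out",np.median((np.array([.5288,.139])-P)@ax)*1000)
```

```text
[ 0.58150639 -0.18234854  0.21128302] [-0.33269621  0.86339484 -0.92804321] 16.525
((527.438720703125, 141.55355834960938), (84.71353912353516, 175.28208923339844), 8.995190620422363)
stick-out 87.02915377276175
stick-out 88.13748907152647
```

View pics/t5.png

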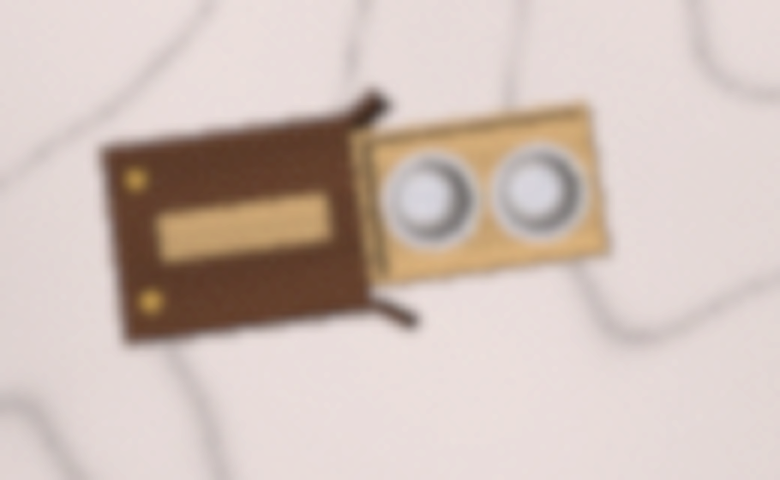

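Run:
```python
from h import *
im,W=cloud("top"); a=np.radians(99.4); B=np.array([[np.cos(a),np.sin(a)],[np.sin(a),-np.cos(a)]]).T
for g0 in(np.load("top0.npz")["im"],im):
    s=cv2.GaussianBlur(g0.astype(np.float32),(3,3),0); s=s[...,0]-s[...,2]; E=[];S=[[],[]]
    for r in range(213,232,2):
        row=s[r,262:290]; th=(row[-6:].mean()+row.max())/2; q=np.where(row>th)[0][-1]; E.append([262+q+(th-row[q])/(row[q+1]-row[q]),r])
    for c in range(240,268,2):
        col=s[200:245,c]; th=(col[:4].mean()+np.percentile(col,80))/2; i=np.where(col>th)[0]
        S[0].append([c,200+i[0]-(col[i[0]]-th)/(col[i[0]]-col[i[0]-1])]); S[1].append([c,200+i[-1]+(col[i[-1]]-th)/(col[i[-1]]-col[i[-1]+1])])
    o=np.array([.5288,.139]); P=(cast("top",E,.036)[:,:2]-o)@B*1000; print("out",np.round(-P[:,0],1))
    for e in S: L=(cast("top",e,.036)[:,:2]-o)@B*1000; k=np.polyfit(L[:,0],L[:,1],1); print("side mean",L[:,1].mean(),"angle",np.degrees(k[0]))
```

```text
out [86.  85.8 86.  86.2 86.1 85.9 86.1 86.1 86.  85.6]
side mean 24.995942541137982 angle 0.3539397202980684
side mean -29.43127045738087 angle 0.23035346432152773
out [84.7 85.4 86.1 86.4 86.7 86.5 86.  85.2 84.9 84.1]
side mean 29.345591776619703 angle 0.45357128087785614
side mean -28.69951155557458 angle -0.5197001223134987
```

Measured stick-out is about 85 mm, so it reads as home. A gentle push with shut fingers on the tray's end will confirm it.

Emit:
{"api": "drive_tool", "payload": {
  "deltas": [
    [[255, -0.05, 0, 0, 0, 0, 0], [255, -0.1, 0, 0, 0, 0, 0], [255, -0.15, 0, 0, 0, 0, 0], [255, -0.19, 0, 0, 0, 0, 0], [255, -0.2, 0, 0, 0, 0, 0], [255, -0.2, 0, 0.05, 0, 0, 0], [255, -0.2, 0, 0.1, 0, 0, 0], [255, -0.2, 0, 0.15, 0, 0, 0], [255, -0.2, 0, 0.18, 0, 0, 0], [255, -0.2, 0, 0.193, 0, 0, 0], [255, -0.2, 0, 0.193, 0, 0, 0]]
  ]
}}

```text
clock: 17.95
tcp_pos: [0.549, 0.0139, 0.0181]
orientation: [0.0, 0.762, -0.647, -0.0]
wrist_force: [-0.1, 0.2, -0.8]
finger_gap: 0.0002
grip_force: 0.0
```

Emit:
{"api": "drive_tool", "payload": {
  "deltas": [
    [[255, -0.008, 0, 0, 0, 0, 0], [255, -0.016, 0, 0, 0, 0, 0], [255, -0.021, 0, 0, 0, 0, 0], [255, -0.024, 0, 0, 0, 0, 0], [255, -0.026, 0, 0, 0, 0, 0], [255, -0.027, 0, 0, 0, 0, 0], [255, -0.028, 0, 0, 0, 0, 0], [255, -0.029, 0, 0, 0, 0, 0], [255, -0.03, 0, 0, 0, 0, 0], [255, -0.031, 0, 0, 0, 0, 0], [255, -0.032, 0, 0, 0, 0, 0]]
  ]
}}

```text
clock: 19.32
tcp_pos: [0.5443, 0.0431, 0.0183]
orientation: [0.002, 0.762, -0.648, 0.002]
wrist_force: [0.3, -11.7, -0.0]
finger_gap: 0.0002
grip_force: 5.5
```

Emit:
{"api": "drive_tool", "payload": {
  "deltas": [
    [[255, -0.001, 0, 0, 0, 0, 0], [255, -0.002, 0, 0, 0, 0, 0], [255, -0.003, 0, 0, 0, 0, 0], [255, -0.003, 0, 0, 0, 0, 0]]
  ]
}}

```text
clock: 19.82
tcp_pos: [0.5444, 0.0432, 0.0186]
orientation: [0.004, 0.761, -0.648, 0.004]
wrist_force: [-0.6, -18.7, -0.0]
finger_gap: 0.0
grip_force: 9.3
```

Emit:
{"api": "drive_tool", "payload": {
  "deltas": [
    [[255, 0.01, 0, 0, 0, 0, 0], [255, 0.03, 0, 0, 0, 0, 0], [255, 0.04, 0, 0, 0, 0, 0], [255, 0.04, 0, -0.05, 0, 0, 0], [255, 0.04, 0, -0.1, 0, 0, 0], [255, 0.04, 0, -0.15, 0, 0, 0], [255, 0.09, 0, -0.2, 0, 0, 0], [255, 0.14, 0, -0.2, 0, 0, 0], [255, 0.19, 0, -0.2, 0, 0, 0], [255, 0.22, 0, -0.2, 0, 0, 0], [255, 0.22, 0, -0.2, 0, 0, 0]]
  ]
}}

```text
clock: 21.2
tcp_pos: [0.5794, -0.171, 0.2178]
orientation: [-0.0, 0.761, -0.648, -0.0]
wrist_force: [0.2, 0.7, -0.3]
finger_gap: -0.0002
grip_force: 0.0
```

Run:
```python
from h import *
im,W=cloud("top"); s=get_state(); print(s["tcp_pos"],s["wrist_force"],s["clock"])
save("pics/t6.png",im)
```

```text
[ 0.5790625  -0.16947079  0.21782437] [-0.30534146 -0.08881123 -0.80635938] 21.25
```

View pics/t6.png

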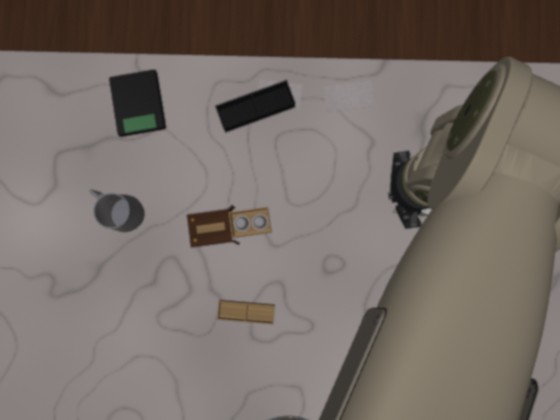

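The push met a hard stop: no movement as the force rose to 19 N, so the tray is home. The picture shows both pods upright in the protruding half at (250,222), the pitcher unmoved at (120,212), and the robot clear. The arm hides the mug and shaker, but the tool stayed clear of them throughout.

```bash
python3 -c "
from workcell import hand_in
print(hand_in())"
```

```text
the job is handed in; nothing more can be done
None
```

The job is handed in: the tray was turned end for end and pushed home against the sleeve's back wall, with both pods upright in the half sticking out; the pitcher did not move, and although the arm hid the mug and shaker in the last picture, it never came near them.

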